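# Gauge a whetstone's thickness

## Task

Lay the thicker of the two whetstones flat in the stone holder, lengthwise between its two end stops and centred across it. Then take the bridge gauge and gently lower it astride the middle of that stone, until both its legs stand flat on the holder's base and the sprung foot resting on the stone reads its height. Leave the gauge standing there, and leave the other whetstone, the mug, the salt shaker and the spice jar where they are.

Things in the scene. Friction and masses are not known exactly. Their poses are not given: they have to be found in the camera images.
- thick_stone: the thicker whetstone: grey block with a paler top layer, 60 (its x) x 180 (its y) x 32 mm high, about 0.5 kg; origin at the centre of its underside, z up. It may lie in either of the two stone places.
- thin_stone: the thinner whetstone, a bystander: the same look, 60 x 180 x 20 mm; origin at the centre of its underside
- holder: stone holder, fixed: flat steel plate 130 (x) x 240 (y) mm, top 14 mm above the origin (centre of underside). Two black end stops, 70 long (x), 14 thick (y), rise 18 above the plate at y = -102 and +102: 190 mm free between them; long sides open. A flush dark strip 60 mm wide shows where the stone lies.
- holder_bed (a point): centre of the top face of the holder's base plate; axes as the holder's
- gauge: bridge gauge, loose, 0.45 kg, 104 (x) x 56 (y) x 120 mm high; origin central, level with the leg soles. Legs at x = -46 and +46, each 12 thick, 56 deep (y), 60 high: 80 free between them. Beam at 58 to 74 height; on it a black grip block 36 (x) x 28 (y), 74 to 120 high: grasp it across x. A white scale plate with a pointer stands before the block at y = -22.
- gauge_grip (a point): point to grasp: centre of the grip block, 99 mm above the leg soles and 21 mm below the block's top; axes as the gauge's
- gauge_foot (a joint): height of the sprung foot above the leg soles in m: 0 at rest (flush with the soles), 0.038 fully up; a spring presses the foot down with 1 to 2.5 N. The foot is a plate 34 x 34 mm, 8 mm thick, under the middle of the beam.
- foot_sole (a point): centre of the foot's underside
- salt_shaker: bystander: glass salt shaker, 44 mm across, 90 mm high; origin at the centre of its underside
- tea_mug: bystander: striped mug, 90 x 120 x 88 mm; origin under its middle
- spice_jar: bystander: glass jar with a red cap, 44 mm across, 105 mm high; origin at the centre of its underside

How it is judged:
By the outcome, as a careful person would: the job done as asked, in the order asked, and still so for the second after the job is handed in, with the robot touching nothing.
It also fails if it takes over 56 s, if anything falls off the work surface, if the arm or the gripper's body presses on something with over 40 N, if the wrist force passes 120 N, or if a joint passes its speed limit or range.

## Robot

A 6-joint arm with a two-finger parallel gripper is mounted at the origin on a cart in front of the work surface, level with it; the furniture and walls round the work are solid. World frame = base frame: x ahead of the robot, y to its left, z up, the work surface at z = 0. Lengths are in m, angles in rad, forces in N, time in s.
With the tool pointing down it reaches from about 0.225 to 0.875 m from the base axis. Payload 3.4 kg.
Tool frame: the origin (TCP) lies where the fingers leave the gripper's body, on its centre line; the fingertips stand 73 mm ahead of it and the grasp point (between the pads) lies 54 mm ahead of it (manip.grip_point_offset is the distance from the TCP to the grasp point, in m); z points along the fingers, y is the line along which they close (so a half turn about z gives the same grasp; the last joint's range is limited). The gripper opens to 85 mm and grips with 20 to 120 N. Pads are 22 mm wide; open, the fingers measure 114 mm over their backs; the gripper's body (76 mm by 85 mm) begins 54 mm behind the grasp point. The pads swing forward as they close: fully open they stand 13 mm farther back than shut.
Start: joints at [-1.259, 0.276, 1.505, -0, 1.361, -0.121], TCP at [0.241, -0.522, 0.304] pointing down, gripper open.
Joint ranges: [-2.89, 2.89], [-0.75, 2.08], [0.22, 2.7], [-1.18, 4.32], [0.11, 2.71], [-2.7, 2.7]. Speed limits (rad/s): [2.57, 2.57, 3.14, 3.14, 3.14, 3.14].

## Interface

Orientations are given as a unit quaternion [w, x, y, z].
In Python, from rig import sensors, cams, manip, spotter gives the robot as it stands.
- The arm moves only by the tool drive_tool, never from a script. Its argument "targets" is a list of rows, each a list of 4 numbers: the shift along the world's x, y, z in m, then the turn about the world's z in degrees. In form: [[dx, dy, dz, spin], ...]. A call has exactly 5 rows; each row shifts and turns the commanded pose from where the row before left it; what a row does not reach is not made up. A row lasts 1/8 s, in which the tool goes at most 62.5 mm and 10.7 degrees, less where a joint would pass 70% of its speed; a pose out of reach is approached as far as the arm can. A call is refused whole if a number of a shift passes 0.0625 or a number of a turn 10.7, either way. A call with a gripper value outside its range is refused whole. "jaw" is the finger opening in m, from 0 to 0.0854, set as the call begins (left out, the last holds). The fingers move at their own pace and stop on an object; "force" is the grip in N (left out, the last holds). Time passes only in rows, so rows that do not move let the fingers close, or fill a call up. It gives the time, the measured TCP pose, the force and the opening at its end, in the units of the state.
- sensors.get_state(): the state, without advancing time (a new reading comes with each control period).
- cams.get_image(name): name is "side" or "top"; returns a dict with "color" (420x560x3 uint8, red, green, blue), "intrinsics" (3x3 intrinsics, pixels), "R" (3x3) and "t" (3): a world point X has camera coordinates R X + t. Camera axes: x right, y down, z forward; pixel columns grow to the right and rows downward; lengths in m; the calibration is good to about 2 mm. A picture is of the moment at which its call begins. There is no depth.
- manip.sign_off(): hands the job in, once; it reports no verdict.
Trained networks look in the newest picture that a camera, given by its name, has taken for a name from the list of things; names that differ only in an ending like _2 or _b are one class to them, and where a whole thing is asked for, a point or a joint stands for the part that bears it (a point fixed in the world has none). Each returns a list of dicts, best first, with "score" (0 to 1); they miss things now and then, are a little off and sometimes report something else, mostly with a low value. They report only what shows in the picture. A call takes as long as a camera call.
- spotter.find_in(query, camera): "point" ([x, y, z] in m, in world coordinates, good to about 4 mm: the middle of the surface that is visible of it).
- spotter.landmark_of(query, camera): "point" ([x, y, z] in m, in world coordinates, good to about 4 mm: a listed point, or the origin of a listed thing).
The state is a dict: "clock": time; "qpos": joint angles; "qd": joint speeds; "effort": joint torques, N m; "position": TCP position; "ee_rot": TCP orientation; "contact_force": force on the tool from outside, world axes, zero at the start; "moment": the same for the moment, N m; "width": finger opening in m.
Only numpy, scipy, OpenCV 4.12 (cv2) and the standard library are available. Lean on these libraries where they do the work, as an engineer would, in place of code of your own. Each camera call takes 0.05 s, during which the arm holds its last target. There are 200 camera calls.

## Working session

There is one attempt and no reset: what is moved stays moved. The work goes in short steps, Python scripts to look and compute and a tool call to move; the robot and the scene stay as the last step left them, time stands still between calls to the robot, and variables do not carry over. Pictures are saved under pics/ and viewed, on a budget of 10 in all, crops included, one or two more only if the job needs it, and the job is handed in when it is done.

Besides the shell and the picture viewer there is one more tool, called after "Request:" as a command line: name --pt "numbers of a row" for each row, then --argument value for the rest. drive_tool: Moves the arm, as the interface text tells. Its arguments: {"type":"object","properties":{"targets":{"type":"array","items":{"type":"array","items":{"type":"number"}}},"jaw":{"type":"number"},"force":{"type":"number"}},"required":["targets"]}

```bash
mkdir -p pics; ls; python3 - <<'E'
from rig import sensors, cams, manip, spotter
import cv2, numpy as np
s=sensors.get_state(); print(s['clock'],s['position'],s['ee_rot'],s['width'],manip.grip_point_offset)
for c in ['side','top']:
    im=cams.get_image(c); cv2.imwrite(f'pics/{c}0.png',im['color'][:,:,::-1])
    np.savez(f'{c}0.npz',**im)
    print(c,im['intrinsics'].tolist(),(-im['R'].T@im['t']).round(3),im['R'].round(3).tolist())
    for q in ['thick_stone','thin_stone','holder','holder_bed','gauge','gauge_grip','foot_sole','salt_shaker','tea_mug','spice_jar']:
        r=spotter.landmark_of(q,c); print(q,[(np.round(d['point'],3).tolist(),round(d['score'],2)) for d in r[:3]])
print(sensors.get_state()['clock'])
E
```

```text
pics
0.0 [ 0.24101945 -0.52159018  0.30301997] [-9.42193586e-04  9.76674800e-01  2.14721760e-01 -1.16526057e-04] 0.08549926315293216 0.0539
side [[472.85233921118333, 0.0, 279.89853445039853], [0.0, 472.85233921118333, 204.39082389956474], [0.0, 0.0, 1.0]] [0.073 0.412 0.977] [[-0.455, -0.89, -0.003], [-0.773, 0.397, -0.496], [0.443, -0.223, -0.869]]
thick_stone [([0.665, -0.042, 0.062], 0.76)]
thin_stone [([0.644, 0.184, 0.061], 0.71), ([0.614, 0.402, 0.058], 0.54)]
holder [([0.442, 0.068, 0.058], 0.89)]
holder_bed [([0.442, 0.068, 0.074], 0.93)]
gauge [([0.484, 0.294, 0.061], 0.91)]
gauge_grip [([0.484, 0.296, 0.16], 0.9), ([0.319, 0.207, 0.062], 0.24)]
foot_sole [([0.484, 0.292, 0.055], 0.57)]
salt_shaker [([0.616, 0.403, 0.06], 0.76)]
tea_mug [([0.334, 0.426, 0.056], 0.72)]
spice_jar [([0.32, 0.207, 0.06], 0.75)]
top [[409.748674665863, 0.0, 278.51052430290054], [0.0, 409.748674665863, 213.02205855206094], [0.0, 0.0, 1.0]] [0.36  0.192 1.003] [[0.024, -1.0, -0.003], [-0.991, -0.023, -0.133], [0.133, 0.006, -0.991]]
thick_stone [([0.663, -0.043, 0.062], 0.88)]
thin_stone [([0.638, 0.186, 0.058], 0.56)]
holder [([0.436, 0.065, 0.058], 0.77), ([0.438, 0.067, 0.075], 0.56)]
holder_bed [([0.639, 0.187, 0.058], 0.74), ([0.442, 0.066, 0.071], 0.65)]
gauge [([0.484, 0.292, 0.057], 0.87)]
gauge_grip [([0.477, 0.293, 0.156], 0.77)]
foot_sole [([0.478, 0.295, 0.059], 0.42), ([0.481, 0.297, 0.158], 0.25)]
salt_shaker [([0.62, 0.403, 0.06], 0.88), ([0.638, 0.184, 0.058], 0.24)]
tea_mug [([0.334, 0.427, 0.06], 0.76)]
spice_jar [([0.323, 0.203, 0.058], 0.62)]
1.1
```

View pictures.

View pics/side0.png

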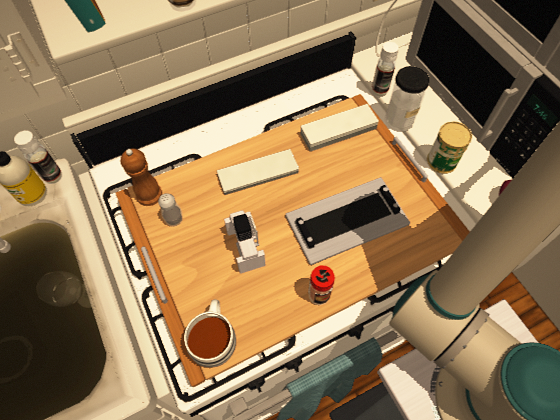

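View pics/top0.png

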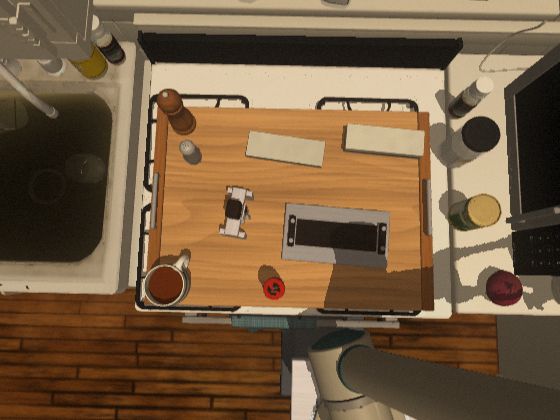

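```bash
cat > h.py <<'E'
import numpy as np, cv2
def proj(im,X):
    c=im['R']@np.asarray(X,float)+im['t']; p=im['intrinsics']@c; return p[:2]/p[2]
def back(im,uv,z):
    d=im['R'].T@np.linalg.inv(im['intrinsics'])@np.array([uv[0],uv[1],1.]); C=-im['R'].T@im['t']
    return C+d*(z-C[2])/d[2]
def tri(a,ua,b,ub):
    A=[];r=[]
    for im,uv in((a,ua),(b,ub)):
        P=im['intrinsics']@np.c_[im['R'],im['t']]
        for k in(0,1): w=uv[k]*P[2]-P[k]; A.append(w[:3]); r.append(-w[3])
    return np.linalg.lstsq(np.array(A),np.array(r),rcond=None)[0]
def load(f): return dict(np.load(f))
def rect(im,seed,z,lo,tol=25,win=None):
    """flood fill at seed, back-project contour to plane z, min area rect"""
    img=cv2.GaussianBlur(im['color'],(3,3),0); m=np.zeros((img.shape[0]+2,img.shape[1]+2),np.uint8)
    cv2.floodFill(img.copy(),m,tuple(seed),0,(tol,)*3,(tol,)*3,4|cv2.FLOODFILL_MASK_ONLY|cv2.FLOODFILL_FIXED_RANGE|(255<<8))
    m=m[1:-1,1:-1]; m=cv2.morphologyEx(m,cv2.MORPH_OPEN,np.ones((3,3)))
    c=max(cv2.findContours(m,0,cv2.CHAIN_APPROX_NONE)[0],key=cv2.contourArea)[:,0]
    M=cv2.moments(c)
    w=np.array([back(im,p,z)[:2] for p in c],np.float32)
    (cx,cy),(a,b),ang=cv2.minAreaRect(w*1000)
    pts=cv2.boxPoints(((cx,cy),(a,b),ang)); e=pts[1]-pts[0]; f=pts[2]-pts[1]
    L=e if np.hypot(*e)>np.hypot(*f) else f
    yaw=np.degrees(np.arctan2(L[1],L[0]))%180   # direction of the long side
    return dict(c=(round(cx,1),round(cy,1)),size=(round(a+0,1),round(b+0,1)),longdir=round(yaw,1),uv=(M['m10']/M['m00'],M['m01']/M['m00']))
E
python3 - <<'E'
from h import *
S=load('side0.npz');T=load('top0.npz')
out={}
for n,ss,ts,z in [('thick',(340,125),(384,138),.09),('thin',(258,169),(285,148),.078),('strip',(345,218),(336,236),.072)]:
    a=rect(S,ss,z,0);b=rect(T,ts,z,0)
    print(n,'side',a,'\n   top',b,'tri',tri(S,a['uv'],T,b['uv']).round(4))
import cv2
a=cv2.resize(S['color'][190:270,210:420],None,fx=3.6,fy=3.6,interpolation=cv2.INTER_CUBIC)
b=cv2.resize(T['color'][175:275,215:425],None,fx=3.6,fy=3.6,interpolation=cv2.INTER_CUBIC)[:300]
cv2.imwrite('pics/crop.png',np.vstack([a,b])[:,:,::-1])
E
```

```text
thick side {'c': (659.8, -44.4), 'size': (175.3, 56.7), 'longdir': np.float32(85.6), 'uv': (338.71015057113186, 123.40732087227414)} 
   top {'c': (660.2, -43.5), 'size': (175.4, 56.4), 'longdir': np.float32(85.4), 'uv': (384.9066471163245, 139.13636363636363)} tri [ 0.661  -0.044   0.0877]
thin side {'c': (637.5, 183.6), 'size': (176.9, 57.6), 'longdir': np.float32(82.6), 'uv': (256.9756338491933, 169.41115135550433)} 
   top {'c': (637.9, 185.5), 'size': (177.4, 56.8), 'longdir': np.float32(82.5), 'uv': (285.3042328042328, 147.8994708994709)} tri [0.6381 0.1852 0.0766]
strip side {'c': (438.7, 72.3), 'size': (197.6, 58.0), 'longdir': np.float32(87.2), 'uv': (344.3966848910874, 218.63160635251236)} 
   top {'c': (438.0, 64.8), 'size': (182.1, 59.5), 'longdir': np.float32(86.6), 'uv': (337.1093241936901, 235.02170665260564)} tri [0.4411 0.0651 0.0625]
```

View pics/crop.png

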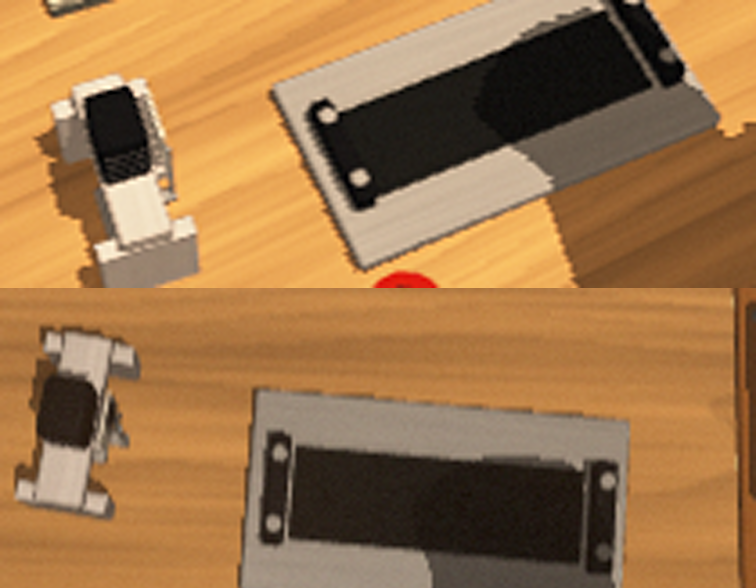

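```bash
cat > fit.py <<'E'
from h import *
from scipy.optimize import least_squares
def fit(obs,x0,subpix=0):
    """obs: list of (im, uv, body point). returns x,y,z,yaw"""
    o=[]
    for im,uv,b in obs:
        uv=np.array(uv,np.float32)
        if subpix:
            g=cv2.cvtColor(im['color'],cv2.COLOR_RGB2GRAY)
            q=cv2.cornerSubPix(g,uv.reshape(1,1,2).copy(),(subpix,)*2,(-1,-1),(3,30,.01))[0,0]
            if np.hypot(*(q-uv))<2.5: uv=q
        o.append((im,uv,np.array(b)))
    def f(p):
        c,s=np.cos(p[3]),np.sin(p[3]); R=np.array([[c,-s,0],[s,c,0],[0,0,1]])
        return np.concatenate([proj(im,R@b+p[:3])-uv for im,uv,b in o])
    r=least_squares(f,x0,loss='soft_l1')
    return r.x[:3].round(4),np.degrees(r.x[3]).round(2),r.fun.reshape(-1,2).round(1).tolist()
E
python3 - <<'E'
from fit import *
S=load('side0.npz');T=load('top0.npz')
t=lambda x,y:(215+x/3.6-.4,175+(y-288)/3.6-.4)
s=lambda x,y:(210+x/3.6-.4,190+y/3.6-.4)
a,b=.065,.12
o=[(T,t(254,388),(a,b,.014)),(T,t(628,420),(a,-b,.014)),(T,(386,266),(-a,-b,.014)),(T,(282,259),(-a,b,.014)),
 (S,s(272,92),(a,b,.014)),(S,s(363,268),(-a,b,.014)),(S,s(718,118),(-a,-b,.014)),(S,(383,179),(a,-b,.014))]
for sp in(0,3): print('holder',*fit(o,[.44,.066,.058,0],sp))
o=[(T,t(45,328),(.052,.028,.06)),(T,t(138,345),(.052,-.028,.06)),(T,t(16,500),(-.052,.028,.06)),(T,t(113,517),(-.052,-.028,.06)),
 (S,s(97,250),(-.052,.028,.06)),(S,s(197,220),(-.052,-.028,.06)),(S,s(52,105),(.052,.028,.06))]
for sp in(0,3): print('gauge',*fit(o,[.484,.293,.058,0],sp))
m=[]
for im,seed in((S,(340,125)),(T,(384,138))): pass
E
```

```text
holder [0.4399 0.0638 0.0471] -3.21 [[1.2, 0.2], [0.4, -0.6], [1.0, 1.0], [-0.1, -0.4], [-0.7, -0.1], [-0.4, 1.3], [0.4, 1.3], [-3.4, -1.2]]
holder [0.4404 0.0644 0.0497] -3.3 [[0.3, -0.0], [0.9, -0.0], [1.0, 0.9], [0.3, -0.5], [-0.5, 0.5], [-0.8, 0.7], [0.3, 0.7], [-3.5, -1.9]]
gauge [0.4782 0.2884 0.0721] -7.93 [[0.4, 0.3], [0.0, -0.4], [-0.2, -0.2], [-1.3, -0.7], [1.3, 1.2], [1.1, 0.7], [-0.9, -3.4]]
gauge [0.4788 0.2885 0.0716] -8.7 [[0.2, -0.6], [0.3, -0.4], [-0.2, 0.5], [-1.7, -0.9], [2.4, 1.9], [0.6, 0.9], [-0.7, -3.7]]
```

Request:
drive_tool --pt "0.01 0.05 0 6" --pt "0.01 0.05 0 6" --pt "0.01 0.05 0 6" --pt "0.01 0.05 0 6" --pt "0.01 0.05 0 6" --jaw 0.0854

```text
clock: 1.72
position: [0.2913, -0.2704, 0.3041]
ee_rot: [0.0, 0.887, 0.461, 0.0]
contact_force: [1.2, -0.8, -0.2]
width: 0.0853
```

Request:
drive_tool --pt "0.05 0.045 0 6" --pt "0.05 0.045 0 6" --pt "0.05 0.045 0 6" --pt "0.05 0.045 0 6" --pt "0.05 0.045 0 6"

```text
clock: 2.35
position: [0.5249, -0.0613, 0.3042]
ee_rot: [0.001, 0.737, 0.676, 0.0]
contact_force: [0.5, -1.1, 1.1]
width: 0.0856
```

Request:
drive_tool --pt "0.045 0.006 -0.02 0" --pt "0.045 0.006 -0.02 0.4" --pt "0.046 0.005 -0.03 0" --pt "0 0 -0.03 0" --pt "0 0 0 0"

```text
clock: 2.98
position: [0.6581, -0.0455, 0.2007]
ee_rot: [-0.003, 0.736, 0.677, -0.002]
contact_force: [0.1, -0.5, -0.2]
width: 0.0853
```

```bash
python3 - <<'E'
from rig import sensors
s=sensors.get_state(); print(s['clock'],s['position'],s['ee_rot'],s['qpos'],s['contact_force'])
E
```

```text
2.975 [ 0.65810071 -0.04554068  0.20068118] [-0.00277648  0.73598919  0.67698411 -0.0021711 ] [-1.74454062e-01  4.70681355e-01  1.46167490e+00 -8.24193248e-05
  1.21628511e+00 -9.09546444e-02] [ 0.09361604 -0.47439826 -0.2426982 ]
```

Request:
drive_tool --pt "0.003 0.0015 -0.02 0.2" --pt "0 0 -0.02 0" --pt "0 0 -0.015 0" --pt "0 0 -0.008 0" --pt "0 0 0 0"

```text
clock: 3.6
position: [0.6623, -0.0445, 0.141]
ee_rot: [-0.0, 0.735, 0.678, -0.0]
contact_force: [0.3, -0.6, 0.3]
width: 0.0856
```

Request:
drive_tool --pt "0 0 -0.002 0" --pt "0 0 0 0" --pt "0 0 0 0" --pt "0 0 0 0" --pt "0 0 0 0" --jaw 0.04 --force 60

```text
clock: 4.22
position: [0.6629, -0.0445, 0.1398]
ee_rot: [0.001, 0.735, 0.678, 0.0]
contact_force: [-0.0, -0.2, 5.0]
width: 0.0587
```

Request:
drive_tool --pt "0 0 0.01 0" --pt "0 0 0.02 0" --pt "0 0 0.02 0" --pt "0 0 0.02 0" --pt "0 0 0 0"

```text
clock: 4.85
position: [0.663, -0.0445, 0.21]
ee_rot: [0.001, 0.735, 0.678, 0.001]
contact_force: [-0.4, 0.3, -3.0]
width: 0.0585
```

```bash
python3 - <<'E'
from rig import sensors,cams
import cv2,numpy as np
for c in('side','top'):
    im=cams.get_image(c);np.savez(c+'1.npz',**im)
    cv2.imwrite(f'pics/{c}1.png',im['color'][:,:,::-1])
s=sensors.get_state(); print(s['clock'],s['position'],s['ee_rot'],s['contact_force'],s['moment'],s['width'])
a=np.load('side1.npz')['color'][80:230,250:450]; b=np.load('top1.npz')['color'][80:230,300:500]
cv2.imwrite('pics/c1.png',cv2.resize(np.hstack([a,b]),None,fx=2,fy=2)[:,:,::-1])
E
```

```text
4.95 [ 0.66177474 -0.04433665  0.20785505] [-7.70276930e-04  7.34928291e-01  6.78144145e-01 -5.76827617e-04] [-0.8350873  -0.08493791 -3.5462488 ] [-0.03275084 -0.00681339 -0.01567601] 0.058573942888214714
```

View pics/c1.png

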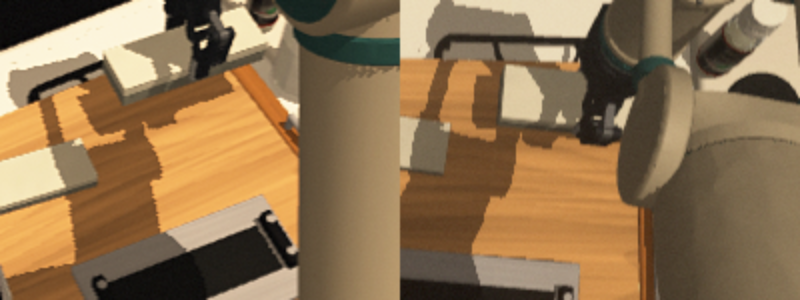

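```bash
python3 - <<'E'
from fit import *
S=load('side1.npz');T=load('top1.npz')
# top face corners: side crop px/2+offset
s=lambda x,y:(250+x/2-.25,80+y/2-.25); t=lambda x,y:(300+(x-400)/2-.25,80+y/2-.25)
for z in(.15,.155,.16):
  print(z,[back(T,t(*p),z).round(4)[:2].tolist() for p in((505,66),(500,123))],[back(S,s(*p),z).round(4)[:2].tolist() for p in((104,50),(124,88),(268,40))])
print(tri(S,s(104,50),T,t(505,66)),tri(S,s(124,88),T,t(500,123)))
E
```

```text
0.15 [[0.698, 0.0421], [0.6339, 0.0475]] [[0.7055, 0.0355], [0.6466, 0.042], [0.6324, -0.1395]]
0.155 [[0.6961, 0.0429], [0.6323, 0.0483]] [[0.7017, 0.0377], [0.6431, 0.0442], [0.6291, -0.1361]]
0.16 [[0.6941, 0.0438], [0.6307, 0.0492]] [[0.6979, 0.04], [0.6396, 0.0465], [0.6257, -0.1328]]
[0.68919609 0.0455481  0.17164766] [0.62589462 0.0537247  0.17854886]
```

```bash
python3 - <<'E'
from fit import *
S=load('side0.npz');T=load('top0.npz')
t=lambda x,y:(215+x/3.6-.4,175+(y-288)/3.6-.4)
s=lambda x,y:(210+x/3.6-.4,190+y/3.6-.4)
print(back(T,t(441,502),.089),back(S,s(496.5,87.75),.089),tri(T,t(441,502),S,s(496.5,87.75)))
a=back(T,t(280,453),.089)+back(T,t(274,523),.089)-back(T,t(608,481),.089)-back(T,t(602,551),.089)
print(a/2,90-np.degrees(np.arctan2(a[1],a[0])))
a,b=.065,.12
o=[(T,t(254,388),(a,b,.014)),(T,t(628,420),(a,-b,.014)),(T,(386,266),(-a,-b,.014)),(T,(282,259),(-a,b,.014)),
 (S,s(272,92),(a,b,.014)),(S,s(363,268),(-a,b,.014)),(S,s(718,118),(-a,-b,.014))]
for sp in(0,3): print('holder',*fit(o,[.44,.066,.058,0],sp))
from rig import cams,spotter
r=[]
for i in range(5):
  for c in('side','top'):
    cams.get_image(c)
    for d in spotter.landmark_of('holder_bed',c)[:1]: r.append((c,np.round(d['point'],4).tolist()))
for x in r: print(x)
E
```

```text
[0.43850968 0.06532159 0.089     ] [0.43882651 0.06596366 0.089     ] [0.43878124 0.06559555 0.08868221]
[0.01268331 0.20358498 0.        ] 3.5649091028529227
holder [0.4403 0.0645 0.0493] -2.78 [[0.6, 0.3], [0.2, -1.3], [1.1, 0.4], [-0.2, -0.2], [-1.2, -0.3], [-0.4, 1.1], [0.2, 0.3]]
holder [0.4407 0.0649 0.0512] -3.01 [[-0.1, -0.0], [0.8, -0.5], [1.1, 0.5], [0.2, -0.3], [-0.8, 0.4], [-0.8, 0.6], [0.2, 0.1]]
('side', [0.4399, 0.0675, 0.0757])
('top', [0.4407, 0.0663, 0.0726])
('top', [0.4407, 0.0683, 0.0738])
('side', [0.4408, 0.07, 0.073])
('top', [0.4391, 0.0672, 0.0732])
('side', [0.44, 0.0688, 0.0752])
('top', [0.439, 0.0654, 0.0712])
('side', [0.4391, 0.0694, 0.0732])
('top', [0.4392, 0.0708, 0.0723])
```

Request:
drive_tool --pt "-0.03 0.015 0 0.3" --pt "-0.05 0.025 0 0.5" --pt "-0.05 0.025 0 0.6" --pt "-0.05 0.025 0 0" --pt "-0.03 0.015 0 0"

```text
clock: 6.58
position: [0.4493, 0.0615, 0.209]
ee_rot: [-0.001, 0.726, 0.687, -0.0]
contact_force: [0.5, 0.4, -3.3]
width: 0.0585
```

Request:
drive_tool --pt "-0.012 0.006 0 0" --pt "0 0 0 0" --pt "0 0 0 0" --pt "0 0 0 0" --pt "0 0 0 0"

```text
clock: 7.2
position: [0.4412, 0.0662, 0.2088]
ee_rot: [0.0, 0.727, 0.687, -0.0]
contact_force: [-0.0, -0.1, -3.4]
width: 0.0589
```

```bash
python3 - <<'E'
from rig import sensors,cams,spotter
import cv2,numpy as np
P=[];Y=[]
for k in range(3):
  for c in('side','top'):
    im=cams.get_image(c);np.savez(c+'2.npz',**im)
    print(c,[np.round(d['point'],4).tolist() for d in spotter.landmark_of('thick_stone',c)[:2]])
    s=sensors.get_state();P.append(s['position']);q=s['ee_rot'];Y.append(2*np.degrees(np.arctan2(q[2],q[1]))-90)
print(s['clock'],np.mean(P,0),np.std(P,0),np.mean(Y),s['contact_force'],s['width'])
a=np.load('side2.npz')['color'][150:300,260:460]; b=np.load('top2.npz')['color'][150:300,240:440]
cv2.imwrite('pics/c2.png',cv2.resize(np.hstack([a,b]),None,fx=2,fy=2)[:,:,::-1])
E
```

```text
side [[0.4457, 0.0708, 0.1278]]
top [[0.4405, 0.0671, 0.1315], [0.4815, 0.2949, 0.059]]
side [[0.4464, 0.07, 0.1311]]
top []
side [[0.4418, 0.0713, 0.1287], [0.335, 0.4256, 0.0579]]
top [[0.4425, 0.0664, 0.1313]]
7.8 [0.44053099 0.06648138 0.2088765 ] [1.43099440e-04 8.71567178e-05 7.85046463e-05] -3.2081766905303675 [-0.50774588  0.61072471 -3.19587682] 0.05879360846145133
```

View pics/c2.png

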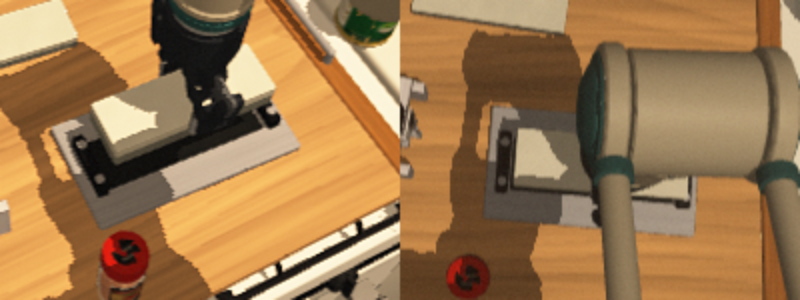

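Request:
drive_tool --pt "-0.001 0 -0.01 0" --pt "0 0 -0.015 0" --pt "0 0 -0.012 0" --pt "0 0 -0.006 0" --pt "0 0 0 0"

```text
clock: 8.43
position: [0.4392, 0.0665, 0.1654]
ee_rot: [-0.0, 0.727, 0.687, -0.0]
contact_force: [0.8, -0.5, -3.5]
width: 0.0581
```

```bash
python3 - <<'E'
from rig import sensors,cams,spotter
import cv2,numpy as np
for c in('side','top'):
    im=cams.get_image(c);np.savez(c+'3.npz',**im)
s=sensors.get_state();print(s['clock'],s['position'],s['contact_force'])
a=np.load('side3.npz')['color'][170:270,270:420]; b=np.load('top3.npz')['color'][190:280,270:400]
a=cv2.resize(a,None,fx=3.2,fy=3.2,interpolation=2);b=cv2.resize(b,None,fx=3.2,fy=3.2,interpolation=2)
cv2.imwrite('pics/c3.png',np.vstack([a[:,:416],b])[:600,:,::-1])
E
```

```text
8.525 [0.4397722  0.06654301 0.16613078] [ 0.53744221 -0.22838391 -4.28960627]
```

View pics/c3.png

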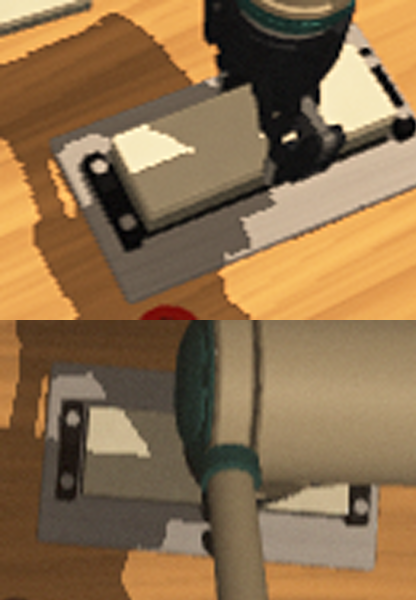

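Request:
drive_tool --pt "0 -0.0015 -0.004 0" --pt "0 0 -0.004 0" --pt "0 0 -0.002 0" --pt "0 0 -0.002 0" --pt "0 0 0 0"

```text
clock: 9.15
position: [0.4395, 0.0651, 0.1539]
ee_rot: [0.0, 0.727, 0.687, 0.0]
contact_force: [-0.8, -0.1, -3.4]
width: 0.0587
```

Request:
drive_tool --pt "0 0 -0.001 0" --pt "0 0 -0.001 0" --pt "0 0 -0.001 0" --pt "0 0 0 0" --pt "0 0 0 0"

```text
clock: 9.78
position: [0.4395, 0.0651, 0.1537]
ee_rot: [0.0, 0.727, 0.687, 0.0]
contact_force: [-7.0, 0.6, 21.5]
width: 0.0586
```

Request:
drive_tool --pt "0 0 0.001 0" --pt "0 0 0.001 0" --pt "0 0 0 0" --pt "0 0 0 0" --pt "0 0 0 0"

```text
clock: 10.4
position: [0.4395, 0.0651, 0.1538]
ee_rot: [0.0, 0.727, 0.687, 0.0]
contact_force: [-4.2, 0.0, 8.4]
width: 0.0587
```

Request:
drive_tool --pt "0 0 0 0" --pt "0 0 0 0" --pt "0 0 0 0" --pt "0 0 0.01 0" --pt "0 0 0.03 0" --jaw 0.0854

```text
clock: 11.02
position: [0.4386, 0.065, 0.1926]
ee_rot: [-0.001, 0.727, 0.687, -0.001]
contact_force: [0.5, -0.6, 0.8]
width: 0.0853
```

Request:
drive_tool --pt "0 0.02 0.05 0" --pt "0 0.04 0.05 -1" --pt "0 0.05 0.03 -1" --pt "0 0.03 0 -1" --pt "0 0.02 0 -1"

```text
clock: 11.65
position: [0.4393, 0.2256, 0.3231]
ee_rot: [0.0, 0.75, 0.662, 0.001]
contact_force: [0.3, -0.7, -0.8]
width: 0.0853
```

```bash
python3 - <<'E'
from rig import sensors,cams,spotter
import cv2,numpy as np
for c in('side','top'):
    im=cams.get_image(c);np.savez(c+'4.npz',**im)
    for n in('thick_stone','gauge','gauge_grip','holder_bed'): print(c,n,[np.round(d['point'],4).tolist() for d in spotter.landmark_of(n,c)[:1]])
s=sensors.get_state();print(s['clock'],s['position'],s['ee_rot'],s['contact_force'],s['qpos'])
a=np.load('side4.npz')['color'][170:270,210:420]; b=np.load('top4.npz')['color'][170:270,210:420]
cv2.imwrite('pics/c4.png',cv2.resize(np.vstack([a,b]),None,fx=3,fy=3,interpolation=2)[:,:,::-1])
E
```

```text
side thick_stone [[0.4426, 0.0675, 0.0764]]
side gauge [[0.4826, 0.2907, 0.0583]]
side gauge_grip [[0.4829, 0.2942, 0.1578]]
side holder_bed [[0.4405, 0.0707, 0.0751]]
top thick_stone [[0.4382, 0.0688, 0.0769]]
top gauge []
top gauge_grip []
top holder_bed []
12.15 [0.43951578 0.22337183 0.32175257] [ 9.98252713e-05  7.50476194e-01  6.60897471e-01 -6.68307677e-05] [ 0.33874632  0.4087125  -0.35201318] [ 3.29110848e-01  1.41440174e-01  1.63861420e+00 -2.40864745e-04
  1.36158532e+00  4.55929191e-01]
```

View pics/c4.png

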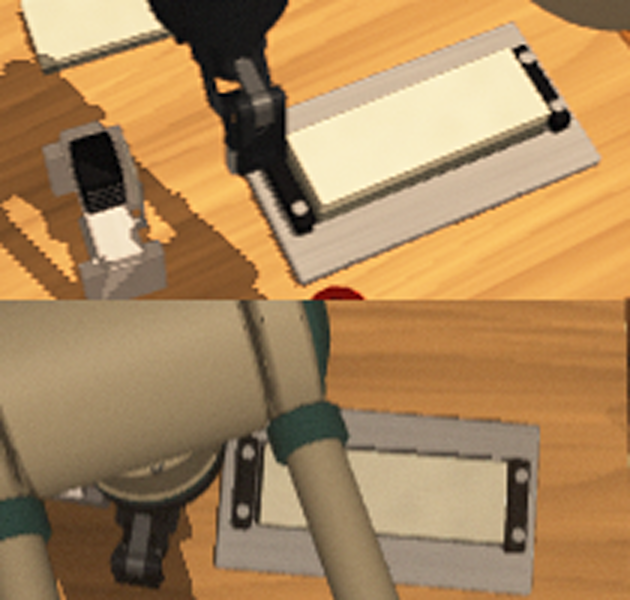

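```bash
python3 - <<'E'
from fit import *
S=load('side4.npz');T=load('top4.npz')
for tol in(20,30):
  print('S',rect(S,(357,210),.1045,0,tol));print('T',rect(T,(360,237),.1045,0,tol))
S=load('side0.npz');T=load('top0.npz')
t=lambda x,y:(215+x/3.6-.4,175+(y-288)/3.6-.4)
s=lambda x,y:(210+x/3.6-.4,190+y/3.6-.4)
print('block top',back(T,t(67,410),.178),back(S,s(118,119),.178),tri(T,t(67,410),S,s(118,119)))
z=.118
L=[back(T,t(*p),z)[:2] for p in((45,328),(138,345),(16,500),(113,517))]
print('T legs',np.round(L,4).tolist(),np.mean(L,0))
a=(L[0]+L[1]-L[2]-L[3]);b=L[0]+L[2]-L[1]-L[3]
print(np.degrees(np.arctan2(a[1],a[0])),np.degrees(np.arctan2(b[1],b[0]))-90,np.linalg.norm(a)/2,np.linalg.norm(b)/2)
L=[back(S,s(*p),z)[:2] for p in((97,250),(197,220))];print(np.round(L,4).tolist(),np.degrees(np.arctan2(*(L[0]-L[1])[::-1]))-90)
E
```

```text
S {'c': (437.7, 65.1), 'size': (175.7, 58.0), 'longdir': np.float32(86.8), 'uv': (348.17086173745844, 211.2399056109072)}
T {'c': (435.8, 35.4), 'size': (112.0, 55.8), 'longdir': np.float32(86.9), 'uv': (353.74282314442956, 234.73984828201696)}
S {'c': (437.8, 65.1), 'size': (176.5, 59.4), 'longdir': np.float32(86.8), 'uv': (348.18910664291167, 211.22465428013913)}
T {'c': (435.8, 35.3), 'size': (112.1, 56.4), 'longdir': np.float32(87.1), 'uv': (353.6523642732049, 234.75992410974897)}
block top [0.47807877 0.28924487 0.178     ] [0.47739943 0.28831279 0.178     ] [0.47765455 0.28870603 0.17815565]
T legs [[0.537, 0.3117], [0.5277, 0.2545], [0.4313, 0.3249], [0.4224, 0.2662]] [0.47959387 0.28933924]
-6.723939243497548 -8.88726296170546 0.10625278775285654 0.058651851917788496
[[0.4399, 0.323], [0.431, 0.2667]] -8.943579267795627
```

Request:
drive_tool --pt "0.0205 0.03 0 -0.6" --pt "0.02 0.0355 0 -0.6" --pt "0 0 -0.015 0" --pt "0 0 -0.025 0" --pt "0 0 -0.02 0"

```text
clock: 12.78
position: [0.479, 0.2884, 0.2601]
ee_rot: [-0.0, 0.757, 0.653, -0.001]
contact_force: [-1.0, -0.4, 1.0]
width: 0.0853
```

```bash
python3 - <<'E'
from rig import sensors,cams,spotter
import cv2,numpy as np
for c in('side','top'):
    im=cams.get_image(c);np.savez(c+'5.npz',**im)
s=sensors.get_state();q=s['ee_rot'];print(s['clock'],s['position'],2*np.degrees(np.arctan2(q[2],q[1]))-90,s['contact_force'])
a=np.load('side5.npz')['color'][150:290,170:330]; b=np.load('top5.npz')['color'][150:290,170:330]
cv2.imwrite('pics/c5.png',cv2.resize(np.hstack([a,b]),None,fx=2.5,fy=2.5,interpolation=2)[:,:,::-1])
E
```

```text
12.875 [0.47807401 0.28794199 0.25893322] -8.431212446406178 [-0.65244684  0.48378758 -0.15456756]
```

View pics/c5.png

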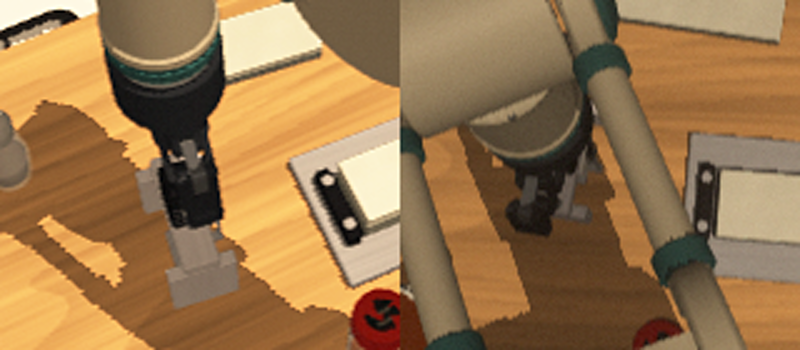

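Request:
drive_tool --pt "0.001 0.001 -0.015 0" --pt "0 0 -0.015 0" --pt "0 0 -0.01 0" --pt "0 0 -0.004 0" --pt "0 0 0 0"

```text
clock: 13.5
position: [0.4809, 0.2906, 0.2175]
ee_rot: [0.0, 0.757, 0.653, -0.0]
contact_force: [-0.1, 0.2, 0.2]
width: 0.0853
```

Request:
drive_tool --pt "0 0 0 0" --pt "0 0 0 0" --pt "0 0 0 0" --pt "0 0 0 0" --pt "0 0 0 0" --jaw 0.02 --force 50

```text
clock: 14.12
position: [0.4813, 0.2907, 0.2182]
ee_rot: [0.0, 0.757, 0.653, 0.001]
contact_force: [-0.3, 0.6, 3.9]
width: 0.0351
```

Request:
drive_tool --pt "0 0 0.01 0" --pt "0 0 0.02 0" --pt "0 0 0.025 0" --pt "0 0 0.025 0" --pt "0 0 0 0"

```text
clock: 14.75
position: [0.4815, 0.2909, 0.299]
ee_rot: [0.0, 0.757, 0.653, 0.001]
contact_force: [0.4, -0.1, -5.4]
width: 0.0352
```

Request:
drive_tool --pt "-0.004 -0.02 0 1" --pt "-0.008 -0.04 0 1" --pt "-0.008 -0.045 0 1" --pt "-0.008 -0.045 0 1" --pt "-0.008 -0.04 0 1"

```text
clock: 15.38
position: [0.4434, 0.099, 0.2959]
ee_rot: [-0.001, 0.728, 0.686, -0.001]
contact_force: [0.3, -0.5, -5.2]
width: 0.0352
```

Request:
drive_tool --pt "-0.004 -0.025 0 0.1" --pt "-0.001 -0.008 0 0" --pt "0 0 0 0" --pt "0 0 0 0" --pt "0 0 0 0"

```text
clock: 16.0
position: [0.4401, 0.0684, 0.2976]
ee_rot: [-0.0, 0.727, 0.687, 0.0]
contact_force: [-0.4, 0.3, -6.1]
width: 0.0351
```

```bash
python3 - <<'E'
from rig import sensors,cams,spotter
import cv2,numpy as np
for c in('side','top'):
    im=cams.get_image(c);np.savez(c+'6.npz',**im)
    for n in('gauge','gauge_grip','foot_sole'): print(c,n,[np.round(d['point'],4).tolist() for d in spotter.landmark_of(n,c)[:1]])
s=sensors.get_state();q=s['ee_rot'];print(s['clock'],s['position'],2*np.degrees(np.arctan2(q[2],q[1]))-90,s['contact_force'],s['width'])
a=np.load('side6.npz')['color'][130:270,260:420]; b=np.load('top6.npz')['color'][150:290,260:420]
cv2.imwrite('pics/c6.png',cv2.resize(np.hstack([a,b]),None,fx=2.5,fy=2.5,interpolation=2)[:,:,::-1])
E
```

```text
side gauge [[0.4404, 0.0712, 0.1373]]
side gauge_grip [[0.4394, 0.0755, 0.2387]]
side foot_sole [[0.4409, 0.0701, 0.1341]]
top gauge [[0.4438, 0.067, 0.1384]]
top gauge_grip [[0.4392, 0.0712, 0.2374]]
top foot_sole [[0.4412, 0.0725, 0.1352]]
16.4 [0.43993428 0.06767642 0.29773973] -3.2936390357000533 [ 0.1725604   0.08118648 -5.97445369] 0.03546491765708966
```

View pics/c6.png

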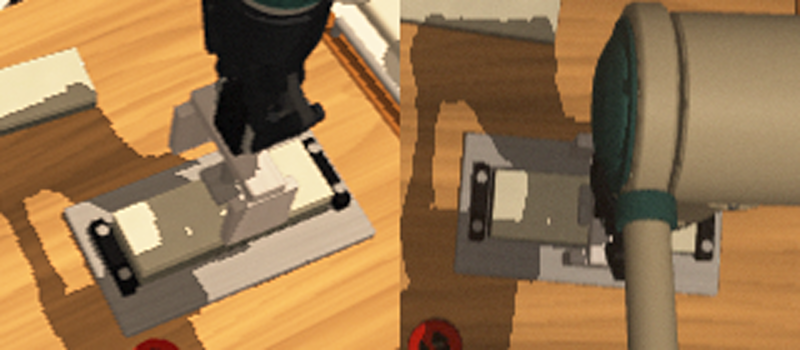

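Request:
drive_tool --pt "0 -0.0025 -0.005 0" --pt "0 0 -0.008 0" --pt "0 0 -0.008 0" --pt "0 0 -0.005 0" --pt "0 0 0 0"

```text
clock: 17.02
position: [0.4396, 0.0651, 0.2711]
ee_rot: [-0.0, 0.727, 0.686, -0.0]
contact_force: [0.0, -0.3, -5.1]
width: 0.0349
```

Request:
drive_tool --pt "0 0 -0.005 0" --pt "0 0 -0.005 0" --pt "0 0 -0.005 0" --pt "0 0 -0.003 0" --pt "0 0 0 0"

```text
clock: 17.65
position: [0.4401, 0.0651, 0.2537]
ee_rot: [0.0, 0.727, 0.686, 0.0]
contact_force: [0.9, 0.3, -3.3]
width: 0.0353
```

Request:
drive_tool --pt "0 0 -0.004 0" --pt "0 0 -0.004 0" --pt "0 0 -0.003 0" --pt "0 0 -0.002 0" --pt "0 0 0 0"

```text
clock: 18.27
position: [0.44, 0.0651, 0.2407]
ee_rot: [0.0, 0.727, 0.686, 0.0]
contact_force: [0.9, 0.1, -2.9]
width: 0.0355
```

Request:
drive_tool --pt "0 0 -0.002 0" --pt "0 0 -0.0015 0" --pt "0 0 -0.0015 0" --pt "0 0 -0.001 0" --pt "0 0 0 0"

```text
clock: 18.9
position: [0.44, 0.0651, 0.2347]
ee_rot: [0.0, 0.727, 0.686, 0.0]
contact_force: [0.2, -0.0, -2.8]
width: 0.0352
```

Request:
drive_tool --pt "0 0 -0.0005 0" --pt "0 0 -0.0005 0" --pt "0 0 -0.0005 0" --pt "0 0 0 0" --pt "0 0 0 0"

```text
clock: 19.52
position: [0.44, 0.0651, 0.2332]
ee_rot: [0.0, 0.727, 0.686, 0.0]
contact_force: [1.8, 0.6, -2.5]
width: 0.0354
```

Request:
drive_tool --pt "0 0 -0.0005 0" --pt "0 0 -0.0005 0" --pt "0 0 0 0" --pt "0 0 0 0" --pt "0 0 0 0"

```text
clock: 20.15
position: [0.44, 0.0651, 0.2323]
ee_rot: [0.0, 0.727, 0.686, 0.0]
contact_force: [1.5, 0.5, -3.2]
width: 0.0352
```

Request:
drive_tool --pt "0 0 -0.0005 0" --pt "0 0 0 0" --pt "0 0 0 0" --pt "0 0 0 0" --pt "0 0 0 0"

```text
clock: 20.78
position: [0.44, 0.0651, 0.2322]
ee_rot: [0.0, 0.727, 0.686, 0.0]
contact_force: [-0.5, 0.4, 5.4]
width: 0.0351
```

Request:
drive_tool --pt "0 0 -0.0003 0" --pt "0 0 0 0" --pt "0 0 0 0" --pt "0 0 0 0" --pt "0 0 0 0"

```text
clock: 21.4
position: [0.44, 0.0651, 0.2322]
ee_rot: [0.0, 0.727, 0.686, 0.0]
contact_force: [-1.7, -0.0, 7.4]
width: 0.0355
```

Request:
drive_tool --pt "0 0 0 0" --pt "0 0 0 0" --pt "0 0 0 0" --pt "0 0 0 0" --pt "0 0 0 0" --jaw 0.0854

```text
clock: 22.02
position: [0.4399, 0.0651, 0.2314]
ee_rot: [-0.0, 0.727, 0.686, -0.0]
contact_force: [0.3, -0.7, -0.1]
width: 0.0854
```

Request:
drive_tool --pt "0 0 0.01 0" --pt "0 0 0.03 0" --pt "0 0 0.04 0" --pt "-0.01 -0.02 0.04 -2" --pt "-0.02 -0.04 0 -4"

```text
clock: 22.65
position: [0.4118, 0.0049, 0.3554]
ee_rot: [0.003, 0.762, 0.648, 0.003]
contact_force: [0.2, -0.4, -0.8]
width: 0.085
```

Request:
drive_tool --pt "-0.02 -0.05 0 -6" --pt "-0.02 -0.05 0 -6" --pt "-0.02 -0.05 0 -6" --pt "-0.02 -0.05 0 -6" --pt "-0.01 -0.03 0 -6"

```text
clock: 23.28
position: [0.3188, -0.2269, 0.3523]
ee_rot: [0.001, 0.905, 0.425, 0.0]
contact_force: [0.5, 0.1, 0.1]
width: 0.086
```

```bash
python3 - <<'E'
from rig import sensors,cams,spotter
import cv2,numpy as np
for c in('side','top'):
    im=cams.get_image(c);np.savez(c+'7.npz',**im)
    for n in('gauge','gauge_grip','foot_sole','thick_stone','holder_bed','thin_stone','salt_shaker','tea_mug','spice_jar'): print(c,n,[np.round(d['point'],3).tolist() for d in spotter.landmark_of(n,c)[:1]])
s=sensors.get_state();print(s['clock'],s['position'],s['contact_force'],s['width'])
a=np.load('side7.npz')['color'][130:270,260:420]; b=np.load('top7.npz')['color'][150:290,260:420]
cv2.imwrite('pics/c7.png',cv2.resize(np.hstack([a,b]),None,fx=2.5,fy=2.5,interpolation=2)[:,:,::-1])
E
```

```text
side gauge [[0.441, 0.067, 0.072]]
side gauge_grip [[0.441, 0.07, 0.171]]
side foot_sole [[0.44, 0.064, 0.102]]
side thick_stone [[0.442, 0.068, 0.073]]
side holder_bed [[0.333, 0.423, 0.055]]
side thin_stone [[0.642, 0.185, 0.062]]
side salt_shaker [[0.615, 0.404, 0.058]]
side tea_mug [[0.335, 0.425, 0.054]]
side spice_jar [[0.32, 0.207, 0.06]]
top gauge [[0.442, 0.064, 0.071]]
top gauge_grip [[0.438, 0.067, 0.17]]
top foot_sole [[0.437, 0.068, 0.107]]
top thick_stone [[0.44, 0.069, 0.075]]
top holder_bed []
top thin_stone [[0.639, 0.186, 0.057]]
top salt_shaker [[0.618, 0.404, 0.059]]
top tea_mug [[0.332, 0.426, 0.062]]
top spice_jar [[0.322, 0.208, 0.057]]
24.275 [ 0.31994605 -0.2249143   0.35141462] [ 0.04573572 -0.11755658 -0.11073407] 0.08506756561029916
```

View pics/c7.png

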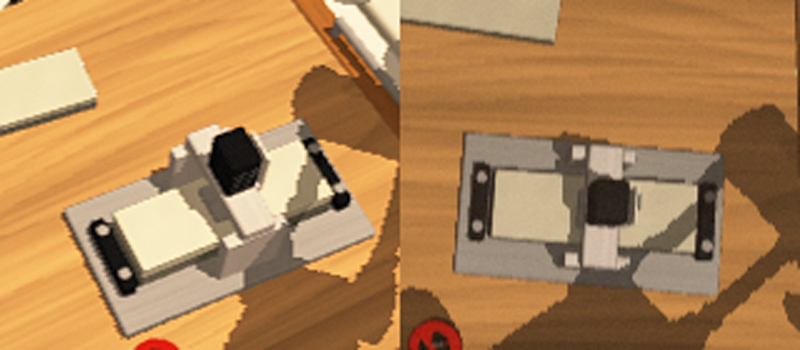

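Everything is in place: the gauge stands upright astride the middle of the stone (side crop about (235,190), top crop about (605,210)). The stone lies between the end stops and the arm is clear.

```bash
python3 -c "
from rig import manip
print(manip.sign_off())"
```

```text
the job is handed in; nothing more can be done
None
```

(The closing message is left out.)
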